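Kit a drive carrier: adapter plate, drive over it, latch

ROBOT

A 7-joint arm with a two-finger parallel gripper is mounted at the origin on a cart in front of the work surface, level with it; the furniture and walls round the work are solid. World frame = base frame: x ahead of the robot, y to its left, z up, the work surface at z = 0. Lengths are in m, angles in rad, forces in N, time in s.
With the tool pointing down it reaches from about 0.35 to 0.9 m from the base axis. Payload 8.1 kg.
Tool frame: the origin (TCP) lies between the finger pads; the fingertips stand 17 mm ahead of it and the grasp point (between the pads) lies 2 mm behind it; z points along the fingers, y is the line along which they close (so a half turn about z gives the same grasp; the last joint's range is limited). The gripper opens to 92 mm and grips with 3 to 60 N. Pads are 19 mm wide; open, the fingers measure 130 mm over their backs; the gripper's body (75 mm by 190 mm) begins 47 mm behind the grasp point.
Start: joints at [-1.28, 0.434, 0.025, 1.573, -0.012, 1.134, -0.075], TCP at [0.24, 0.577, 0.244] pointing down, gripper open.
Joint ranges: [-2.62, 2.62], [-0.44, 2.09], [-1.27, 1.32], [0.08, 2.57], [-1.32, 4.46], [0.12, 2], [-2.74, 2.74]. Speed limits (rad/s): [2.22, 2.22, 3.01, 3.01, 3.14, 3.14, 3.14].

INTERFACE

Orientations are given as a rotation vector (axis times angle).
In Python, from cell import observe, get_image, calibration, sign_off, look_for, regions_of, landmark_of gives the robot as it stands.
- The arm moves only by the tool jog_arm, never from a script. Its argument "plan" is a list of rows, each an object with "offset": the shift along the tool's x, y, z normalised to -1 to 1, where 1 is 0.15 m, a list of three; "twist": the turn, a rotation vector about the tool's x, y, z normalised to -1 to 1, where 1 is 2 pi rad, a list of three; "fingers": the gripper command: -1 is shut, 1 is fully open, values between are in proportion. In form: [{"offset": [x, y, z], "twist": [ax, ay, az], "fingers": fingers}, ...]. A call has 1 to 20 rows; each row is the pose to reach, as a shift and turn from the pose commanded when the call began, along the tool's axes at that moment, turning the shorter way round; what a row does not reach only later rows make up. A row lasts 1/8 s, in which the tool goes at most 62.5 mm and 10.7 degrees, less where a joint would pass 70% of its speed; a pose out of reach is approached as far as the arm can. A call with a number of a shift or a turn outside -1 to 1 is refused whole. A call with a gripper value outside its range is refused whole. The fingers move at their own pace and stop on an object; "newtons" is the grip in N (left out, the last holds). Time passes only in rows, so rows that repeat a pose let the fingers close. It gives the time, the measured TCP pose, the force, the opening and the grip force at its end, in the units of the state.
- observe(): the state, without advancing time (a new reading comes with each control period).
- get_image(name): name is "scene" or "top" or "wrist"; returns the picture (400x640x3 uint8, red, green, blue); there is no depth.
- calibration(name): a dict with "fov_y" (degrees; the focal length in pixels is half the picture's height over the tangent of half this angle, whatever the lens; pixels are square), "cx", "cy" (the principal point, pixels), "position" and "attitude" of the camera in the world. Camera axes: x right, y down, z forward; pixel columns grow to the right and rows downward; lengths in m; the calibration is good to about 2 mm. A picture is of the moment at which its call begins: read the wrist's pose just before it. calibration takes no time and is no camera call; for the wrist camera it gives the pose at the moment of the call.
- sign_off(): hands the job in; it is judged then, once.
Trained networks look in the newest picture that a camera, given by its name, has taken for a name from the list of things; names that differ only in an ending like _2 or _b are one class to them, and where a whole thing is asked for, a point or a joint stands for the part that bears it (a point fixed in the world has none). Each returns a list of dicts, best first, with "conf" (0 to 1); they miss things now and then, are a little off and sometimes report something else, mostly with a low value. They report only what shows in the picture. A call takes as long as a camera call.
- look_for(thing, camera): "box" ([left, top, width, height] as shares, 0 to 1, of the picture: columns of its width, rows of its height, round what is visible of it).
- regions_of(thing, camera): "region" (400x640 bool, what is visible of it) and "box" ([left, top, width, height] as shares, 0 to 1, of the picture: columns of its width, rows of its height, round what is visible of it).
- landmark_of(thing, camera): "at" ([row, column] as shares, 0 to 1, of the picture: columns of its width, rows of its height: a listed point, or the origin of a listed thing).
The state is a dict: "clock": time; "joints": joint angles; "dq": joint speeds; "joint_efforts": joint torques, N m; "position": TCP position; "ee_rot": TCP orientation; "force": force on the tool from outside, world axes, zero at the start; "ft_torque": the same for the moment, N m; "width": opening from 0.0 (shut) to 1.0 (fully open); "gripper_force": force on a finger pad.
Only numpy, scipy, OpenCV 4.12 (cv2) and the standard library are available. Lean on these libraries where they do the work, as an engineer would, in place of code of your own. Each camera call takes 0.05 s, during which the arm holds its last target. There are 200 camera calls.

TASK

Make up the grey drive carrier: first lay the loose sheet-metal adapter plate on its floor between the low rails, its black connector shroud pushed up against the end wall away from the latch. Then take the small drive that stands on end in the black dock and fit it flat on top of the plate between the tall guides, metal lid up, plug end fully home under the shroud, and swing the latch fully shut behind it. Leave the other things on the table where they are.

Things in the scene. Friction and masses are not known exactly. Their poses are not given: they have to be found in the camera images.
- carrier: Grey drive carrier, fixed: a cast tray 176 mm long (its x, from -93 to +83), 92 mm wide (y). Origin: centre of its underside, on the table, whose top is at z = 0.004. +x is its far end; the latch is at its near (-x) end. Floor 8 mm thick, only 48 mm wide between x = -15 and +46 mm, so fingers pass down beside the parts there. End walls 30 mm high, inner faces at x = +75 and -85 mm .
- carrier_seat (a point): Point on the carrier's inner floor (8 mm over the table), at carrier x = +14 mm, y = 0: the middle of the adapter plate's underside belongs here. Low rails with splayed tops, 17 mm over the table, inner faces at y = +-32 mm, locate the plate; push it to +x until its shroud end meets the far wall (it has 14 mm of free play lengthways). Axes as the carrier's.
- carrier_home (a point): Where the centre of the drive belongs: carrier x = +17 mm, y = 0, 25.5 mm over the table. Four tall guides, 32 mm over the table with tops splayed outward up to 41 mm, inner faces at y = +-37 mm, at carrier x = -37..-19 and +47..+61 mm, locate it. Lower it about 14 mm short of home (clear of the hood), then slide it to +x until it stops. Axes as the carrier's.
- latch (a joint): Cam latch of the carrier on a vertical pin. 0 = open (lever points to the carrier's -x), 1.571 = fully shut on its stop (lever points to the carrier's +y). Starts between 0 and 0.2. Stays where it is left; some 1.5 N at the tab turns it. It cannot shut while the drive stands far out of place.
- latch_pivot (a point): On the axis of the latch's pin, 53 mm over the table, at carrier x = -72 mm, y = 0. The latch's nose, 16 mm wide, rounded, 18 to 32 mm over the table, reaches 37.5 mm from the pin: open it points to the carrier's +y, shut to +x, where it stands close behind the drive's near end (carrier x = -34.5 mm) and pushes it the last millimetres home.
- latch_tab (a point): Middle of the upright black grip tab on the latch lever, 57 mm from the pin, 53 mm over the table. Tab 26 mm along the lever, 11 mm thick, top 65 mm over the table; it stands on the lever bar, which is 13 mm wide and 37.5 to 46.5 mm over the table.
- adapter: Loose adapter plate, 0.14 kg: a channel of folded steel sheet 122 mm long (its x), 60 mm wide (y), 10 mm thick, lying flat. Origin: centre of its underside. On its +x end stands a black connector shroud, 56 mm wide, top 31 mm over the plate's underside: a back wall 8 mm thick at the very end, and a hood overhanging 9 mm more, with 17.5 mm of height between plate and hood for the drive's end.
- adapter_mid (a point): Centre of the adapter plate, half-way up its 10 mm thickness (5 mm over what it lies on). Grasp it here, across its 60 mm width. Axes as the plate's.
- adapter_shroud (a point): Middle of the shroud's back wall, 57 mm from the plate's centre along its +x, 20.5 mm above its underside. Belongs at the carrier's far end, the shroud's back against the far wall.
- drive: Small hard drive, loose, 100 mm (its x) x 70 mm (y) x 15 mm (z), 0.15 to 0.25 kg, origin at its centre. +x: plug end (black plug with contacts). +z: bright metal lid with a round boss and a blank label; the -z side shows a green circuit board. It starts standing in the dock, plug end down: +x down, +z level.
- drive_mid (a point): Centre of the drive; axes as the drive's. In the dock it is 70 mm over the table; the drive's top is then 120 mm over the table, and its upper 70 mm stand clear of the dock. In the dock grasp it across its 15 mm thickness near the top; lying flat, across its 70 mm width.
- drive_plug (a point): Middle of the drive's plug end, 50 mm from its centre along its +x.
- dock_mouth (a point): Centre of the slot's mouth on the black drive dock (72 mm in dock x, 108 mm in dock y, 50 mm high, fixed), 50 mm over the table. The slot is 18 mm (dock x) by 73 mm (dock y) and 30 mm deep. z up. (Left of this table stand black crates 0.40 m high, at about x 0.33 to 0.82, y -0.02 to 0.45, scrap on top; an arm that starts beyond them must swing across above them, fingertips some 0.5 m up.)
- heatsink: Aluminium heat sink 63 x 70 x 34 mm, a bystander. Origin at the centre of its underside.
- tape: Roll of black tape, 58 mm across, 19 mm high, a bystander. Origin at the centre of its underside.
- pliers: Pliers lying flat, 166 mm long, a bystander. Origin at the centre of its underside.
- fan: Black case fan, 80 x 80 x 25 mm, a bystander. Origin at the centre of its underside.
- ram: Memory module lying flat, 133 x 30 mm, a bystander. Origin at the centre of its underside.

How it is judged:
On the way, in this order (a step that is already met when the one before it is completed fails the run):
1. the adapter plate lies on the carrier's floor between the rails, shroud to the far end (x of adapter_mid in the frame of carrier between -0.001 and 0.0165 m and y of adapter_mid in the frame of carrier between -0.003 and 0.003 m and z of adapter_mid in the frame of carrier between 0.0105 and 0.0155 m and x of adapter_shroud in the frame of carrier above 0.06 m and angle between the x axis of adapter_mid and the x axis of carrier, either way round below 0.06 rad), for 0.2 s.
2. the drive lies flat on the plate between the tall guides, lid up, plug end toward the shroud (x of drive_mid in the frame of carrier between -0.002 and 0.0205 m and y of drive_mid in the frame of carrier between -0.0035 and 0.0035 m and z of drive_mid in the frame of carrier between 0.023 and 0.028 m and x of drive_plug in the frame of carrier above 0.043 m and angle between drive_mid's own z axis and vertical below 0.06 rad), for 0.2 s.
3. the latch is fully shut (value of joint latch above 1.48 rad), for 0.2 s.
At the end, for the whole second after the job is handed in: The adapter plate lies flat on the carrier's floor, shroud at the far end (within 3.5 mm of its place), the drive lies flat on it, lid up, plug end home under the shroud (within 3.5 mm), the latch is within 0.09 rad of its stop, and all is at rest (x of adapter_mid in the frame of carrier between 0.0105 and 0.0165 m and y of adapter_mid in the frame of carrier between -0.003 and 0.003 m and z of adapter_mid in the frame of carrier between 0.0105 and 0.0155 m and x of adapter_shroud in the frame of carrier above 0.06 m and angle between the x axis of adapter_mid and the x axis of carrier, either way round below 0.06 rad and x of drive_mid in the frame of carrier between 0.0135 and 0.0205 m and y of drive_mid in the frame of carrier between -0.0035 and 0.0035 m and z of drive_mid in the frame of carrier between 0.023 and 0.028 m and x of drive_plug in the frame of carrier above 0.0585 m and angle between drive_mid's own z axis and vertical below 0.06 rad and value of joint latch above 1.48 rad and linear speed of each of drive, adapter below 0.02 m/s); the robot touches nothing.
It fails at once if the finned heat sink is pushed over 30 mm from its place (distance of heatsink from where it was at the start of the episode above 0.03 m).
It fails at once if the roll of tape is pushed over 30 mm from its place (distance of tape from where it was at the start of the episode above 0.03 m).
It fails at once if the pair of pliers is pushed over 30 mm from its place (distance of pliers from where it was at the start of the episode above 0.03 m).
It fails at once if the case fan is pushed over 30 mm from its place (distance of fan from where it was at the start of the episode above 0.03 m).
It fails at once if the memory module is pushed over 30 mm from its place (distance of ram from where it was at the start of the episode above 0.03 m).
It also fails if it takes over 72 s, if anything falls off the work surface, if the arm or the gripper's body presses on something with over 40 N, if the wrist force passes 120 N, or if a joint passes its speed limit or range.

## Working session

There is one attempt and no reset: what is moved stays moved. The work goes in short steps, Python scripts to look and compute and a tool call to move; the robot and the scene stay as the last step left them, time stands still between calls to the robot, and variables do not carry over. Pictures are saved under pics/ and viewed, at most 13 in all, crops included, and the job is handed in when it is done.

Besides the shell and the picture viewer there is one more tool, called after ">>>" as name(argument=value, ...) on one line, values as JSON. jog_arm: Moves the arm, as the interface text tells. Scaled input: -1 to 1 covers 0.15 m each way for a shift and 2 pi rad each way for a turn. Its arguments: {"type":"object","properties":{"plan":{"type":"array","items":{"type":"object","properties":{"offset":{"type":"array","items":{"type":"number","minimum":-1,"maximum":1}},"twist":{"type":"array","items":{"type":"number","minimum":-1,"maximum":1}},"fingers":{"type":"number"}}}},"newtons":{"type":"number"}},"required":["plan"]}

```bash
mkdir -p pics
cat > h.py <<'E'
import numpy as np, cv2
from cell import *
from scipy.spatial.transform import Rotation as R
def rot(a):
    a=np.array(a,float)
    return a if a.shape==(3,3) else (R.from_rotvec(a).as_matrix() if a.size==3 else R.from_quat(a).as_matrix())
def ray(cam,r,c,cal=None):
    k=cal or calibration(cam); f=200/np.tan(np.radians(k['fov_y'])/2)
    d=rot(k['attitude'])@np.array([(c-k['cx'])/f,(r-k['cy'])/f,1]); return np.array(k['position']),d
def atz(cam,r,c,z,cal=None):
    p,d=ray(cam,r,c,cal); return p+d*(z-p[2])/d[2]
def tri(rays):
    A=0;b=0
    for p,d in rays:
        d=d/np.linalg.norm(d);M=np.eye(3)-np.outer(d,d);A=A+M;b=b+M@p
    return np.linalg.solve(A,b)
def proj(P,cal):
    f=200/np.tan(np.radians(cal['fov_y'])/2)
    q=rot(cal['attitude']).T@(np.array(P)-cal['position']); return f*q[1]/q[2]+cal['cy'],f*q[0]/q[2]+cal['cx']
def lm(t,cam):
    l=landmark_of(t,cam)
    return [(round(x['at'][0]*400,1),round(x['at'][1]*640,1),round(x['conf'],2)) for x in l[:2]]
E
python3 - <<'E'
from h import *
s=observe();print(s)
for c in('scene','top','wrist'):
    im=get_image(c);cv2.imwrite(f'pics/{c}0.png',im[...,::-1]);print(c,calibration(c))
for c,ts in (('top',['carrier_seat','carrier_home','latch_pivot','latch_tab','adapter_mid','adapter_shroud','drive_mid','dock_mouth','carrier']),('scene',['carrier_seat','carrier_home','latch_pivot','latch_tab','adapter_mid','adapter_shroud','drive_mid','dock_mouth'])):
    get_image(c)
    Z=dict(carrier_seat=.008,carrier_home=.0255,latch_pivot=.053,latch_tab=.053,adapter_mid=.005,adapter_shroud=.0205,drive_mid=.07,dock_mouth=.05,carrier=0)
    for t in ts:
        for x in lm(t,c): print(c,t,x,atz(c,x[0],x[1],Z[t]+.004).round(3))
E
```

```text
{'clock': 0.0, 'joints': array([-1.27959313,  0.43520295,  0.02500073,  1.5740906 , -0.01159863,
        1.1339796 , -0.07510691]), 'dq': array([ 6.41812126e-04,  1.55095431e-03,  1.54392839e-04,  1.00664073e-03,
        3.22106899e-04, -2.10763114e-03, -4.34396210e-05]), 'joint_efforts': array([-2.75821858e-04, -6.67837715e+01,  9.85347815e-01, -3.14459610e+01,
       -6.02701795e-02,  4.30687715e-02,  1.81252694e-04]), 'position': array([0.23969766, 0.57669492, 0.24296023]), 'ee_rot': array([-6.14721759e-01, -3.08071034e+00,  2.40027335e-03]), 'force': array([ 1.01587722,  0.33170311, -0.14110528]), 'ft_torque': array([ 0.05754438, -0.00760511, -0.026486  ]), 'gripper_force': 0.0, 'width': 0.9953807036694075}
scene {'fov_y': 53.893213193059104, 'cx': 317.8742899417155, 'cy': 200.43711111638774, 'position': array([ 0.65406236, -1.11450534,  0.4468531 ]), 'attitude': array([-1.99568184, -0.2108301 ,  0.1032978 ])}
top {'fov_y': 43.398682174078765, 'cx': 323.8400566896618, 'cy': 194.13589498663868, 'position': array([ 0.39957059, -0.35737729,  1.28735701]), 'attitude': array([-2.18111
[... 857 characters left out ...]
) [ 0.384 -0.358  0.004]
top carrier (175.9, 280.2, 0.62) [ 0.553 -0.226  0.004]
scene carrier_seat (207.0, 351.8, 0.97) [ 0.572 -0.212  0.012]
scene carrier_home (274.3, 270.3, 0.16) [ 0.466 -0.559  0.029]
scene latch_tab (177.8, 308.9, 0.68) [ 0.447 -0.153  0.057]
scene adapter_mid (225.1, 263.5, 0.95) [ 0.384 -0.351  0.009]
scene adapter_mid (177.7, 308.6, 0.3) [ 0.421 -0.034  0.009]
scene adapter_shroud (233.6, 336.1, 0.65) [ 0.557 -0.378  0.025]
scene adapter_shroud (228.4, 269.5, 0.59) [ 0.411 -0.389  0.025]
scene drive_mid (219.8, 335.5, 0.81) [ 0.559 -0.408  0.074]
scene drive_mid (229.0, 271.1, 0.35) [ 0.443 -0.476  0.074]
scene dock_mouth (222.1, 338.8, 0.56) [ 0.562 -0.379  0.054]
```

Run:
```python
import cv2
a=cv2.imread('pics/top0.png')[90:330,180:440];cv2.imwrite('pics/t1.png',cv2.resize(a,None,fx=2.5,fy=2.5,interpolation=cv2.INTER_CUBIC)[:600])
a=cv2.imread('pics/scene0.png');cv2.imwrite('pics/s1.png',cv2.resize(a[110:310,180:440],None,fx=3,fy=3,interpolation=cv2.INTER_CUBIC)[:600,:800])
```

```text
(no output)
```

View pics/t1.png

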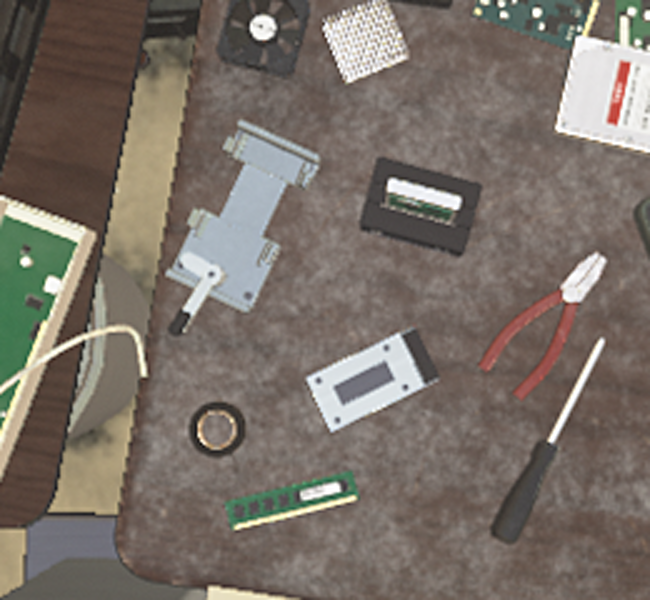

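View pics/s1.png

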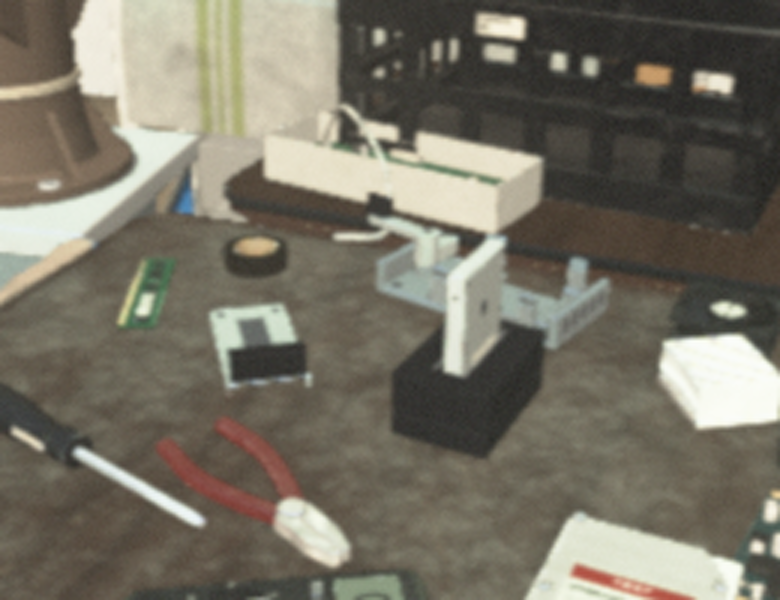

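View pics/scene0.png

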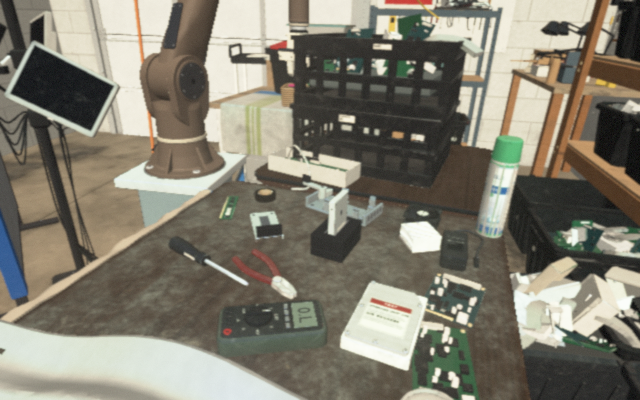

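The top view shows the carrier at about (278,176), with the latch tab at lower left (252,220). The dock is at (348,171); the drive's green board side faces the robot and its lid faces +x. The adapter is at (331,241) with its shroud to the right, and the tape and RAM lie below-left of it. I'll lift first and then swing over the crates.

>>> jog_arm(plan=[{"offset": [0,0,-0.4]},{"offset": [0,0,-0.8]},{"offset": [0,0,-1]},{"offset": [0,0,-1]}])

```text
$.plan[0]: bad value
```

>>> jog_arm(plan=[{"offset": [0,0,-0.4]},{"offset": [0,0,-0.8]},{"offset": [0,0,-1]},{"offset": [-0.3,-0.3,-1]},{"offset": [-0.6,-0.6,-1]},{"offset": [-1,-1,-1]},{"offset": [-1,-1,-1]}])

```text
$.plan[0]: bad value
```

>>> jog_arm(plan=[{"offset": [-0.3,-0.3,0]},{"offset": [-0.6,-0.6,0]},{"offset": [-0.9,-0.9,0]},{"offset": [-1,-1,0]}])

```text
$.plan[0]: bad value
```

>>> jog_arm(plan=[{"offset": [-0.3,-0.3,0]},{"offset": [-0.6,-0.6,0]},{"offset": [-0.9,-0.9,0]},{"offset": [-1,-1,0]}])

```text
$.plan[0]: bad value
```

>>> jog_arm(plan=[{"offset": [0,0,-0.4],"twist": [0,0,0],"fingers": 1},{"offset": [0,0,-0.8],"twist": [0,0,0],"fingers": 1},{"offset": [0,0,-1],"twist": [0,0,0],"fingers": 1},{"offset": [0,0,-1],"twist": [0,0,0],"fingers": 1}])

```text
clock: 1.6
position: [0.2402, 0.5781, 0.3967]
ee_rot: [0.615, 3.08, 0.008]
force: [0.6, -0.4, 0.4]
width: 1.001
gripper_force: 0.0
```

>>> jog_arm(plan=[{"offset": [0,0,-0.4],"twist": [0,0,0],"fingers": 1},{"offset": [0,0,-0.8],"twist": [0,0,0],"fingers": 1},{"offset": [0,0,-1],"twist": [0,0,0],"fingers": 1},{"offset": [-0.3,-0.3,-1],"twist": [0,0,0],"fingers": 1},{"offset": [-0.6,-0.6,-1],"twist": [0,0,0],"fingers": 1},{"offset": [-1,-1,-1],"twist": [0,0,0],"fingers": 1},{"offset": [-1,-1,-1],"twist": [0,0,0],"fingers": 1}])

```text
clock: 2.48
position: [0.3225, 0.3774, 0.5434]
ee_rot: [0.622, 3.079, -0.001]
force: [0.3, 0.1, -0.1]
width: 1.004
gripper_force: 0.0
```

>>> jog_arm(plan=[{"offset": [-0.3,-0.3,0],"twist": [0,0,0],"fingers": 1},{"offset": [-0.6,-0.6,0],"twist": [0,0,0],"fingers": 1},{"offset": [-0.9,-0.9,0],"twist": [0,0,0],"fingers": 1},{"offset": [-1,-1,0],"twist": [0,0,0],"fingers": 1}])

```text
clock: 2.98
position: [0.4027, 0.181, 0.5431]
ee_rot: [-0.623, -3.079, 0.001]
force: [-0.5, 1.3, 0.3]
width: 1.003
gripper_force: 0.0
```

>>> jog_arm(plan=[{"offset": [-0.3,-0.3,0],"twist": [0,0,0],"fingers": 1},{"offset": [-0.6,-0.6,0],"twist": [0,0,0],"fingers": 1},{"offset": [-0.9,-0.9,0],"twist": [0,0,0],"fingers": 1},{"offset": [-1,-1,0],"twist": [0,0,0],"fingers": 1}])

```text
clock: 3.48
position: [0.4829, -0.015, 0.5427]
ee_rot: [-0.623, -3.078, 0.002]
force: [0.5, 0.6, 0.1]
width: 0.998
gripper_force: 0.0
```

>>> jog_arm(plan=[{"offset": [-0.3,-0.3,0],"twist": [0,0,0],"fingers": 1},{"offset": [-0.5,-0.6,0.4],"twist": [0,0,0],"fingers": 1},{"offset": [-0.5,-0.9,0.8],"twist": [0,0,0],"fingers": 1},{"offset": [-0.5,-1,1],"twist": [0,0,0],"fingers": 1},{"offset": [-0.5,-1,1],"twist": [0,0,0],"fingers": 1}])

```text
clock: 4.1
position: [0.4905, -0.18, 0.389]
ee_rot: [-0.621, -3.07, 0.001]
force: [0.5, -0.2, 1.0]
width: 1.003
gripper_force: 0.0
```

Run:
```python
from h import *
s=observe();print(s['position'],s['ee_rot'],s['joints'].round(2))
k=calibration('wrist');im=get_image('wrist');cv2.imwrite('pics/w1.png',im[...,::-1]);print(k)
Z=dict(carrier_seat=.008,carrier_home=.0255,latch_pivot=.053,latch_tab=.053,dock_mouth=.05,adapter_mid=.005,adapter_shroud=.0205,drive_mid=.07)
for t in Z:
    for x in lm(t,'wrist'): print(t,x,atz('wrist',x[0],x[1],Z[t]+.004,k).round(4))
```

```text
[ 0.49048688 -0.1799798   0.38900227] [-6.20752777e-01 -3.07048354e+00  8.09102908e-04] [-0.29  0.19  0.67  1.61 -0.12  1.39  1.56]
{'fov_y': 60.45529459336843, 'cx': 322.6767018904689, 'cy': 196.45651901783765, 'position': array([ 0.42297686, -0.15195782,  0.53111014]), 'attitude': array([2.42293799, 1.60832152, 0.21676154])}
carrier_home (213.8, 314.2, 0.65) [ 0.571  -0.2292  0.0295]
latch_pivot (154.8, 312.3, 0.56) [ 0.4828 -0.1935  0.057 ]
latch_tab (117.5, 321.9, 0.6) [ 0.4415 -0.1616  0.057 ]
adapter_mid (132.2, 190.8, 0.97) [ 0.3867 -0.3523  0.009 ]
adapter_shroud (206.1, 317.9, 0.48) [ 0.5632 -0.2198  0.0245]
```

View pics/w1.png

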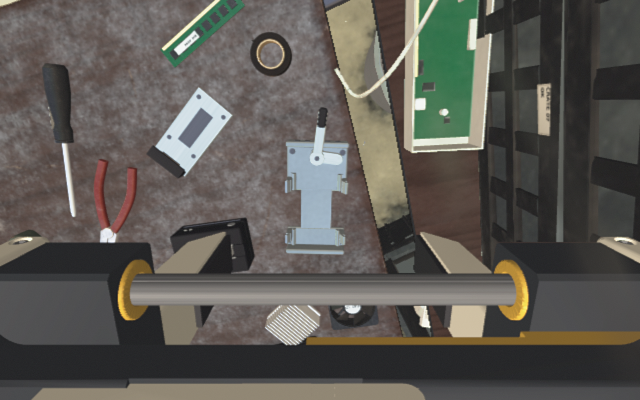

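Run:
```python
import cv2,numpy as np
a=cv2.imread('pics/w1.png')
b=cv2.resize(a[130:262,278:358],None,fx=4.5,fy=4.5,interpolation=cv2.INTER_CUBIC)
c=cv2.resize(a[80:212,140:235],None,fx=4.5,fy=4.5,interpolation=cv2.INTER_CUBIC)
cv2.imwrite('pics/c1.png',np.hstack([b,c]))
```

```text
(no output)
```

View pics/c1.png

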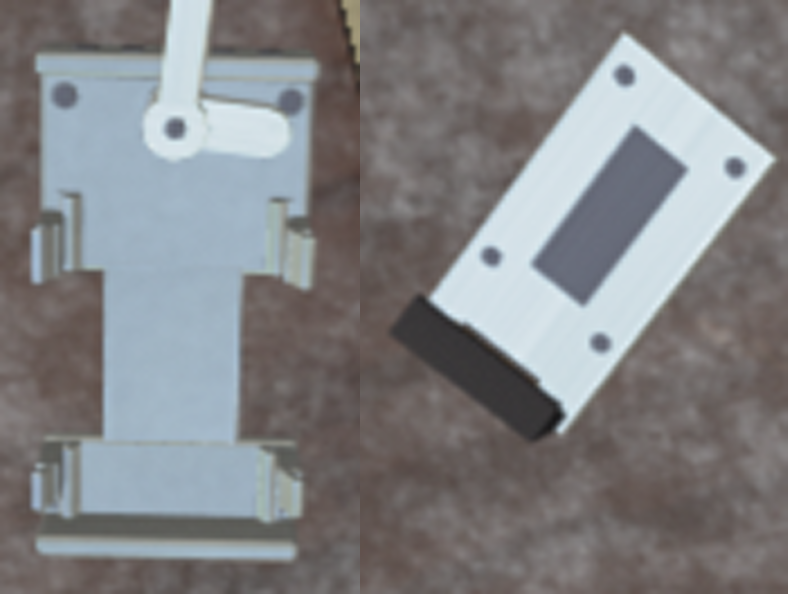

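```bash
cat >> h.py <<'E'
from scipy.optimize import least_squares
def fit(cal,obj,px,x0):
    def P(p):
        c,s=np.cos(p[2]),np.sin(p[2]); o=np.array(obj,float)
        return np.c_[p[0]+c*o[:,0]-s*o[:,1],p[1]+s*o[:,0]+c*o[:,1],o[:,2]+.004]
    f=lambda p:np.concatenate([np.array(proj(q,cal))[::-1]-u for q,u in zip(P(p),px)])
    r=least_squares(f,x0,loss='soft_l1'); return r.x, f(r.x).reshape(-1,2).round(1)
E
cat > p1.py <<'E'
from h import *
k={'fov_y': 60.45529459336843, 'cx': 322.6767018904689, 'cy': 196.45651901783765, 'position': np.array([ 0.42297686, -0.15195782,  0.53111014]), 'attitude': np.array([2.42293799, 1.60832152, 0.21676154])}
c=np.array([(104,270),(243,270),(104,440),(239,440),(37,553),(297,558),(37,55),(320,62),(176,128)])/4.5+(278,130)
o=[(-.015,-.024,.008),(-.015,.024,.008),(.046,-.024,.008),(.046,.024,.008),(.083,-.046,.03),(.083,.046,.03),(-.093,-.046,.03),(-.093,.046,.03),(-.072,0,.047)]
print(*fit(k,o,c,[.56,-.23,-.4]))
a=np.array([(262,34),(415,158),(200,432)])/4.5+(140,80)
print(*fit(k,[(-.061,-.03,.01),(-.061,.03,.01),(.061,.03,.01)],a,[.388,-.355,-1.1]))
E
python3 p1.py
```

```text
[ 0.55647242 -0.21943731 -0.42372912] [[ 0.3  0.3]
 [ 0.1  1. ]
 [-0.1 -0.8]
 [-0.2 -0.1]
 [-0.2  0.8]
 [ 0.4  1. ]
 [-0.6 -1. ]
 [ 0.4 -0.9]
 [-0.1 -0. ]]
[ 0.3888394  -0.35063299 -1.11246747] [[ 0.3 -0.5]
 [-0.2 -0. ]
 [-0.1  0.6]]
```

```bash
cat >> h.py <<'E'
def go(p,h,Rt=None,P=None,Rm=None):
    s=observe(); P=s['position'] if P is None else P; Rm=rot(s['ee_rot']) if Rm is None else Rm
    if Rt is None:
        y=np.array([np.cos(h),np.sin(h),0]);z=np.array([0,0,-1.]);Rt=np.c_[np.cross(y,z),y,z]
    print('offset',(Rm.T@(np.array(p)-P)/.15).round(3),'twist',(R.from_matrix(Rm.T@Rt).as_rotvec()/(2*np.pi)).round(4), 't',s['clock'])
    return np.array(p),Rt
C=np.array([.5565,-.2194]);CY=-.4237
def car(x,y):
    c,s=np.cos(CY),np.sin(CY); return C+[c*x-s*y,s*x+c*y]
E
python3 - <<'E'
from h import *
p,r=go([.3888,-.3506,.18],.458); go([.3888,-.3506,.1],.458,None,p,r);go([.3888,-.3506,.023],.458,None,p,r)
E
```

```text
offset [ 0.215 -1.335  1.429] twist [1.000e-04 2.000e-04 1.146e-01] t 4.55
offset [0.    0.    0.533] twist [0. 0. 0.] t 4.55
offset [0.    0.    1.047] twist [0. 0. 0.] t 4.55
```

>>> jog_arm(plan=[{"offset": [0.1,-0.4,0.2],"twist": [0,0,0.029],"fingers": 1},{"offset": [0.2,-0.7,0.5],"twist": [0,0,0.058],"fingers": 1},{"offset": [0.215,-1,0.8],"twist": [0,0,0.087],"fingers": 1},{"offset": [0.215,-1,1],"twist": [0,0,0.1146],"fingers": 1},{"offset": [0.215,-1,1],"twist": [0,0,0.1146],"fingers": 1}])

```text
clock: 5.18
position: [0.4058, -0.304, 0.2422]
ee_rot: [-1.659, -2.663, 0.001]
force: [0.6, 0.3, 0.9]
width: 1.002
gripper_force: 0.0
```

Run:
```python
from h import *
p,r=go([.3888,-.3506,.12],.458); go([.3888,-.3506,.023],.458,None,p,r)
k=calibration('wrist');get_image('wrist')
for t,z in(('adapter_mid',.009),('adapter',.004),('adapter_shroud',.0245)):
    for x in lm(t,'wrist'): print(t,x,atz('wrist',x[0],x[1],z,k).round(4))
```

```text
offset [-0.231 -0.236  0.815] twist [-0.0005 -0.0005 -0.0002] t 5.175
offset [0.    0.    0.647] twist [0. 0. 0.] t 5.175
adapter_mid (197.7, 288.1, 0.92) [ 0.3845 -0.3522  0.009 ]
adapter (199.8, 292.1, 0.85) [ 0.3898 -0.354   0.004 ]
adapter_shroud (250.4, 292.2, 0.77) [ 0.4142 -0.4022  0.0245]
```

>>> jog_arm(plan=[{"offset": [-0.15,-0.15,0.4],"twist": [0,0,0],"fingers": 1},{"offset": [-0.23,-0.236,0.75],"twist": [0,0,0],"fingers": 1},{"offset": [-0.23,-0.236,0.9],"twist": [0,0,0],"fingers": 1},{"offset": [-0.23,-0.236,0.9],"twist": [0,0,0],"fingers": 1}])

```text
clock: 5.88
position: [0.3909, -0.3506, 0.1085]
ee_rot: [-1.657, -2.668, -0.001]
force: [-0.1, -0.4, 1.1]
width: 1.001
gripper_force: 0.0
```

Run:
```python
from h import *
go([.3888,-.3506,.023],.458)
```

```text
offset [ 0.005 -0.012  0.57 ] twist [-0.     -0.0002  0.0002] t 5.875
```

>>> jog_arm(plan=[{"offset": [0.005,-0.012,0.3],"twist": [0,0,0],"fingers": 1},{"offset": [0.005,-0.012,0.5],"twist": [0,0,0],"fingers": 1},{"offset": [0.005,-0.012,0.57],"twist": [0,0,0],"fingers": 1},{"offset": [0.005,-0.012,0.57],"twist": [0,0,0],"fingers": 1},{"offset": [0.005,-0.012,0.57],"twist": [0,0,0],"fingers": -1},{"offset": [0.005,-0.012,0.57],"twist": [0,0,0],"fingers": -1},{"offset": [0.005,-0.012,0.57],"twist": [0,0,0],"fingers": -1},{"offset": [0.005,-0.012,0.57],"twist": [0,0,0],"fingers": -1},{"offset": [0.005,-0.012,0.57],"twist": [0,0,0],"fingers": -1},{"offset": [0.005,-0.012,0.57],"twist": [0,0,0],"fingers": -1}], newtons=25)

```text
clock: 7.12
position: [0.3887, -0.3513, 0.0235]
ee_rot: [1.661, 2.666, 0.0]
force: [-1.0, 1.1, 5.0]
width: 0.651
gripper_force: 25.0
```

Run:
```python
from h import *
h=CY+np.pi/2
go([.3887,-.3513,.15],.458)
a=car(.007,0); b=car(.016,0);print(a,b)
go([*a,.15],h)
```

```text
offset [-0.     0.    -0.843] twist [ 0.0001  0.     -0.0002] t 7.125
[ 0.56288102 -0.22227795] [ 0.57108518 -0.22597818]
offset [ 0.259  1.422 -0.843] twist [ 1.000e-04  1.000e-04 -1.099e-01] t 7.125
```

>>> jog_arm(plan=[{"offset": [0,0,-0.3],"twist": [0,0,0],"fingers": -1},{"offset": [0,0,-0.6],"twist": [0,0,0],"fingers": -1},{"offset": [0.05,0.2,-0.84],"twist": [0,0,-0.02],"fingers": -1},{"offset": [0.1,0.5,-0.84],"twist": [0,0,-0.045],"fingers": -1},{"offset": [0.2,0.8,-0.84],"twist": [0,0,-0.07],"fingers": -1},{"offset": [0.26,1,-0.84],"twist": [0,0,-0.095],"fingers": -1},{"offset": [0.26,1,-0.84],"twist": [0,0,-0.11],"fingers": -1},{"offset": [0.26,1,-0.84],"twist": [0,0,-0.11],"fingers": -1}])

```text
clock: 8.12
position: [0.5057, -0.2499, 0.1489]
ee_rot: [-0.659, -3.071, -0.0]
force: [0.5, -0.3, -0.9]
width: 0.651
gripper_force: 25.0
```

Run:
```python
from h import *
h=CY+np.pi/2
a=car(.007,0)
p,r=go([*a,.10],h);go([*a,.032],h,None,p,r)
```

```text
offset [-0.272  0.324  0.326] twist [-0.     -0.0001  0.0001] t 8.125
offset [0.    0.    0.453] twist [0. 0. 0.] t 8.125
```

>>> jog_arm(plan=[{"offset": [-0.27,0.32,0.1],"twist": [0,0,0],"fingers": -1},{"offset": [-0.27,0.324,0.326],"twist": [0,0,0],"fingers": -1},{"offset": [-0.272,0.324,0.326],"twist": [0,0,0],"fingers": -1},{"offset": [-0.272,0.324,0.326],"twist": [0,0,0],"fingers": -1}])

```text
clock: 8.62
position: [0.5623, -0.2239, 0.1012]
ee_rot: [-0.664, -3.071, 0.001]
force: [0.3, 0.4, -1.0]
width: 0.649
gripper_force: 25.0
```

Run:
```python
from h import *
h=CY+np.pi/2
a=car(.007,0)
p,r=go([*a,.04],h);go([*car(.006,0),.032],h,None,p,r);go([*car(.018,0),.032],h,None,p,r)
k=calibration('wrist');im=get_image('wrist');cv2.imwrite('pics/w2.png',im[...,::-1]);print(k)
```

```text
offset [0.001 0.012 0.408] twist [-0.0001  0.     -0.0004] t 8.625
offset [ 0.007 -0.     0.053] twist [0. 0. 0.] t 8.625
offset [-0.073  0.     0.053] twist [0. 0. 0.] t 8.625
{'fov_y': 60.45529459336843, 'cx': 322.6767018904689, 'cy': 196.45651901783765, 'position': array([ 0.49437907, -0.19374072,  0.24262597]), 'attitude': array([2.43709377, 1.57048816, 0.22044214])}
```

View pics/w2.png

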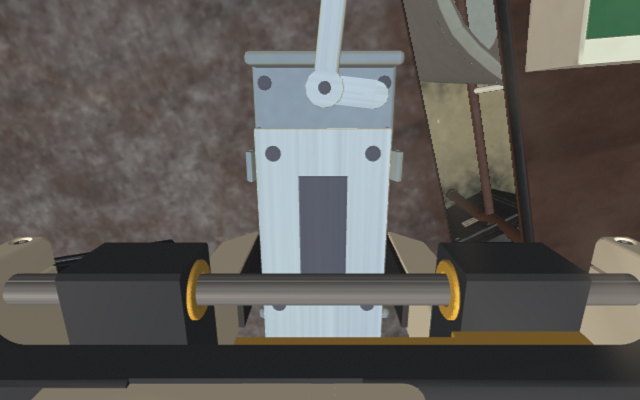

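Run:
```python
from h import *
k=calibration('wrist')
c,s=np.cos(CY),np.sin(CY);M=np.array([[c,s],[-s,c]])
for n,col,row,z in(('pin',324,88,.051),('wallL',246,52,.034),('wallR',404,52,.034),('adL',254,128,.092),('adR',391,128,.092),('edgeL',266,337,.092),('edgeR',381,337,.092)):
    print(n,(M@(atz('wrist',row,col,z,k)[:2]-C)*1000).round(1))
```

```text
pin [-72.   -1.3]
wallL [-91.9 -45.3]
wallR [-91.8  44. ]
adL [-54.5 -31.8]
adR [-54.3  27.5]
edgeL [ 52.2 -31.6]
edgeR [52.4 28. ]
```

>>> jog_arm(plan=[{"offset": [0,0.008,0.2],"twist": [0,0,0],"fingers": -1},{"offset": [0,0.008,0.3],"twist": [0,0,0],"fingers": -1},{"offset": [0,0.008,0.37],"twist": [0,0,0],"fingers": -1},{"offset": [0,0.008,0.42],"twist": [0,0,0],"fingers": -1},{"offset": [0,0.008,0.455],"twist": [0,0,0],"fingers": -1},{"offset": [0,0.008,0.455],"twist": [0,0,0],"fingers": -1}])

```text
clock: 9.43
position: [0.5635, -0.2221, 0.0321]
ee_rot: [0.66, 3.071, -0.001]
force: [-0.4, -3.2, -2.7]
width: 0.651
gripper_force: 25.0
```

>>> jog_arm(plan=[{"offset": [-0.02,0,0.003],"twist": [0,0,0],"fingers": -1},{"offset": [-0.04,0,0.003],"twist": [0,0,0],"fingers": -1},{"offset": [-0.05,0,0.003],"twist": [0,0,0],"fingers": -1},{"offset": [-0.06,0,0.003],"twist": [0,0,0],"fingers": -1},{"offset": [-0.06,0,0.003],"twist": [0,0,0],"fingers": -1}])

```text
clock: 10.05
position: [0.5699, -0.2249, 0.0315]
ee_rot: [-0.66, -3.068, -0.001]
force: [-8.6, -1.2, 5.9]
width: 0.653
gripper_force: 25.0
```

Run:
```python
from h import *
s=observe();c,q=np.cos(CY),np.sin(CY);M=np.array([[c,q],[-q,c]])
print(M@(s['position'][:2]-C)*1000,M@s['force'][:2],s['force'][2],s['position'][2])
```

```text
[14.42252228  0.50192091] [-7.30386064 -4.63424752] 5.92744223378258 0.03154988642718157
```

>>> jog_arm(plan=[{"offset": [0,0,0],"twist": [0,0,0],"fingers": 1},{"offset": [0,0,0],"twist": [0,0,0],"fingers": 1},{"offset": [0,0,0],"twist": [0,0,0],"fingers": 1},{"offset": [0,0,-0.2],"twist": [0,0,0],"fingers": 1},{"offset": [0,0,-0.6],"twist": [0,0,0],"fingers": 1},{"offset": [0,-0.1,-1],"twist": [0,0,0],"fingers": 1},{"offset": [0,-0.5,-1],"twist": [0,0,0],"fingers": 1},{"offset": [0,-0.5,-1],"twist": [0,0,0],"fingers": 1}])

```text
clock: 11.05
position: [0.5385, -0.2991, 0.1833]
ee_rot: [0.67, 3.067, -0.005]
force: [-0.5, -0.7, 0.4]
width: 1.0
gripper_force: 0.0
```

Run:
```python
from h import *
go([.48,-.38,.34],1.33)
```

```text
offset [ 0.127 -0.656 -1.043] twist [-0.0005  0.0004 -0.0301] t 11.05
```

>>> jog_arm(plan=[{"offset": [0.05,0,-0.4],"twist": [0,0,-0.02],"fingers": 1},{"offset": [0.1,-0.2,-0.7],"twist": [0,0,-0.03],"fingers": 1},{"offset": [0.127,-0.5,-1],"twist": [0,0,-0.03],"fingers": 1},{"offset": [0.127,-0.65,-1],"twist": [0,0,-0.03],"fingers": 1},{"offset": [0.127,-0.65,-1],"twist": [0,0,-0.03],"fingers": 1}])

```text
clock: 11.68
position: [0.4825, -0.3763, 0.332]
ee_rot: [0.372, 3.119, -0.001]
force: [-0.6, 0.3, 0.2]
width: 1.001
gripper_force: 0.0
```

Run:
```python
from h import *
k=calibration('wrist');im=get_image('wrist');cv2.imwrite('pics/w3.png',im[...,::-1]);print(k,observe()['position'],observe()['joints'].round(2))
b=cv2.resize(im[60:300,180:560,::-1],None,fx=2,fy=2,interpolation=cv2.INTER_CUBIC);cv2.imwrite('pics/w3c.png',b)
for t,z in(('dock_mouth',.054),('drive_mid',.074),('adapter_mid',.017),('adapter_shroud',.0325),('latch_pivot',.057),('carrier_home',.0295)):
    for x in lm(t,'wrist'): print(t,x,atz('wrist',x[0],x[1],z,k).round(4))
```

```text
{'fov_y': 60.45529459336843, 'cx': 322.6767018904689, 'cy': 196.45651901783765, 'position': array([ 0.40995905, -0.35928485,  0.47345634]), 'attitude': array([2.28822313, 1.8000061 , 0.25355263])} [ 0.48351718 -0.37449115  0.33131211] [ 0.16  0.39  0.6   1.51 -0.22  1.32  2.12]
dock_mouth (223.1, 322.6, 0.69) [ 0.562  -0.3961  0.054 ]
drive_mid (228.2, 323.1, 0.95) [ 0.5615 -0.3953  0.074 ]
drive_mid (188.3, 444.0, 0.32) [ 0.5459 -0.242   0.074 ]
adapter_mid (188.9, 444.7, 0.71) [ 0.5663 -0.2244  0.017 ]
adapter_mid (306.6, 383.6, 0.66) [ 0.7289 -0.3409  0.017 ]
latch_pivot (129.5, 474.0, 0.78) [ 0.4878 -0.1919  0.057 ]
```

View pics/w3c.png

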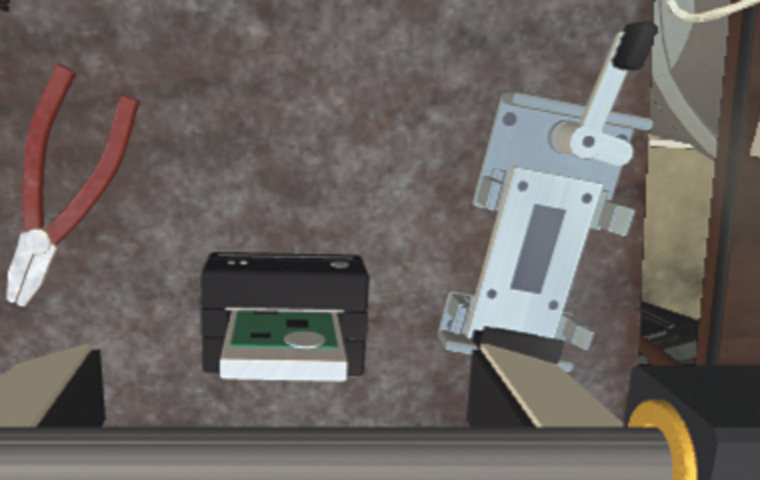

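Run:
```python
from h import *
k={'fov_y': 60.45529459336843, 'cx': 322.6767018904689, 'cy': 196.45651901783765, 'position': np.array([ 0.40995905, -0.35928485,  0.47345634]), 'attitude': np.array([2.28822313, 1.8000061 , 0.25355263])}
q=np.array([(220,360.5),(345,359.5),(220,380.5),(347,380)])/2+(180,60)
P=np.array([atz('wrist',r,c,.124,k)[:2] for c,r in q]);print(P.round(4),P.mean(0))
d=P[1]+P[3]-P[0]-P[2];print('width',np.linalg.norm(d)/2,'heading y',np.arctan2(d[1],d[0]))
D=np.array([(202,258),(368,260),(201,310),(368,310)])/2+(180,60)
for c,r in D: print(atz('wrist',r,c,.054,k).round(4))
# pliers, screwdriver points
for c,r in((75,70),(130,100),(15,300)): print('pl',atz('wrist',r/2+60,c/2+180,.01,k).round(3))
```

```text
[[ 0.5477 -0.4295]
 [ 0.5633 -0.3626]
 [ 0.5593 -0.4326]
 [ 0.5755 -0.3641]] [ 0.56144338 -0.397215  ]
width 0.06956040365479951 heading y 1.3394262353325896
[ 0.5051 -0.4364  0.054 ]
[ 0.531  -0.3347  0.054 ]
[ 0.5384 -0.4463  0.054 ]
[ 0.5638 -0.3415  0.054 ]
pl [ 0.374 -0.491  0.01 ]
pl [ 0.401 -0.462  0.01 ]
pl [ 0.513 -0.582  0.01 ]
```

```bash
cat >> h.py <<'E'
def T(h,th):  # tool y heading h, z leaning th toward +x_tool(level)
    y=np.array([np.cos(h),np.sin(h),0]);z=np.array([0,0,-1.]);B=np.c_[np.cross(y,z),y,z]
    return B@R.from_rotvec([0,th,0]).as_matrix()
E
python3 - <<'E'
from h import *
Rt=T(1.334,np.radians(40));z=Rt[:,2];Q=np.array([.5614,-.397,.096])-.003*z
print(z)
p,r=go(Q-.17*z,0,Rt); go(Q-.085*z,0,Rt,p,r); go(Q,0,Rt,p,r)
E
```

```text
[-0.62485031  0.15079126 -0.76604444]
offset [-1.279 -0.037  0.683] twist [-1.00e-04  1.11e-01  7.00e-04] t 12.025
offset [ 0.    -0.     0.567] twist [0. 0. 0.] t 12.025
offset [ 0.    -0.     1.133] twist [0. 0. 0.] t 12.025
```

>>> jog_arm(plan=[{"offset": [-0.4,0,0],"twist": [0,0.025,0],"fingers": 1},{"offset": [-0.7,-0.02,0],"twist": [0,0.05,0],"fingers": 1},{"offset": [-1,-0.037,0.1],"twist": [0,0.075,0],"fingers": 1},{"offset": [-1,-0.037,0.2],"twist": [0,0.1,0],"fingers": 1},{"offset": [-1,-0.037,0.3],"twist": [0,0.111,0],"fingers": 1},{"offset": [-1,-0.037,0.3],"twist": [0,0.111,0],"fingers": 1}])

```text
clock: 12.78
position: [0.6316, -0.3936, 0.3073]
ee_rot: [-0.444, -2.757, -0.155]
force: [4.7, 5.9, -4.9]
width: 1.001
gripper_force: 0.0
```

Run:
```python
from h import *
Rt=T(1.334,np.radians(40));z=Rt[:,2];Q=np.array([.5614,-.397,.096])-.003*z
print(observe()['joints'].round(2))
p,r=go(Q-.085*z,0,Rt); go(Q,0,Rt,p,r)
```

```text
[ 0.32  0.94  0.6   0.64 -0.4   2.    1.94]
offset [-0.277 -0.188  0.911] twist [ 0.0146  0.0544 -0.0085] t 12.775
offset [0.    0.    0.567] twist [0. 0. 0.] t 12.775
```

Run:
```python
from h import *
for d in (25,32):
    Rt=T(1.334,np.radians(d));z=Rt[:,2];Q=np.array([.5614,-.397,.098])-.004*z
    p,r=go(Q-.085*z,0,Rt); go(Q,0,Rt,p,r)
m=rot(observe()['ee_rot']);print(m)
```

```text
offset [-0.124 -0.194  0.86 ] twist [ 0.0133  0.0128 -0.0103] t 12.775
offset [-0.    -0.     0.567] twist [0. 0. 0.] t 12.775
offset [-0.195 -0.19   0.87 ] twist [ 0.0139  0.0322 -0.0095] t 12.775
offset [-0.     0.     0.567] twist [0. 0. 0.] t 12.775
[[-0.89230268  0.3223404  -0.3160579 ]
 [ 0.28497585  0.94518441  0.15942144]
 [ 0.35012097  0.05218331 -0.93524981]]
```

>>> jog_arm(plan=[{"offset": [-0.195,-0.19,0.3],"twist": [0.0139,0.01,-0.0095],"fingers": 1},{"offset": [-0.195,-0.19,0.6],"twist": [0.0139,0.02,-0.0095],"fingers": 1},{"offset": [-0.195,-0.19,0.87],"twist": [0.0139,0.032,-0.0095],"fingers": 1},{"offset": [-0.195,-0.19,0.87],"twist": [0.0139,0.032,-0.0095],"fingers": 1},{"offset": [-0.195,-0.19,0.87],"twist": [0.0139,0.032,-0.0095],"fingers": 1}])

```text
clock: 13.4
position: [0.5917, -0.4433, 0.198]
ee_rot: [-0.391, -2.573, -0.024]
force: [-1.5, 0.0, 1.3]
width: 0.996
gripper_force: 0.0
```

Run:
```python
from h import *
print(observe()['joints'].round(2));print(rot(observe()['ee_rot']).round(3))
for d in (25,32):
    Rt=T(1.334,np.radians(d));z=Rt[:,2];Q=np.array([.5614,-.397,.098])-.004*z
    p,r=go(Q-.085*z,0,Rt); go(Q,0,Rt)
```

```text
[ 0.3   1.09  0.69  0.7  -0.31  1.94  2.04]
[[-0.817  0.281 -0.504]
 [ 0.271  0.958  0.094]
 [ 0.51  -0.06  -0.858]]
offset [-0.032  0.259  0.113] twist [-0.0048 -0.0161 -0.0112] t 13.4
offset [-0.088  0.278  0.677] twist [-0.0048 -0.0161 -0.0112] t 13.4
offset [-0.104  0.264  0.11 ] twist [-0.0041  0.0034 -0.0115] t 13.4
offset [-0.091  0.278  0.676] twist [-0.0041  0.0034 -0.0115] t 13.4
```

>>> jog_arm(plan=[{"offset": [-0.104,0.264,0.05],"twist": [-0.004,0.0034,-0.0115],"fingers": 1},{"offset": [-0.104,0.264,0.11],"twist": [-0.004,0.0034,-0.0115],"fingers": 1},{"offset": [-0.104,0.264,0.11],"twist": [-0.004,0.0034,-0.0115],"fingers": 1}])

```text
clock: 13.78
position: [0.6075, -0.4069, 0.1731]
ee_rot: [-0.303, -2.567, -0.089]
force: [0.4, 0.3, 0.2]
width: 0.999
gripper_force: 0.0
```

Run:
```python
from h import *
print(observe()['joints'].round(2))
for d in (32,36):
    Rt=T(1.334,np.radians(d));z=Rt[:,2];Q=np.array([.5614,-.397,.098])-.004*z
    p,r=go(Q-.085*z,0,Rt); go(Q,0,Rt)
```

```text
[ 0.27  1.11  0.65  0.72 -0.33  1.94  2.06]
offset [ 0.001 -0.008 -0.002] twist [ 0.0001 -0.0001  0.0003] t 13.775
offset [ 0.    -0.008  0.565] twist [ 0.0001 -0.0001  0.0003] t 13.775
offset [-0.041 -0.008 -0.001] twist [0.     0.011  0.0003] t 13.775
offset [-0.001 -0.008  0.565] twist [0.     0.011  0.0003] t 13.775
```

>>> jog_arm(plan=[{"offset": [0,-0.008,0.2],"twist": [0,0,0],"fingers": 1},{"offset": [0,-0.008,0.4],"twist": [0,0,0],"fingers": 1},{"offset": [0,-0.008,0.565],"twist": [0,0,0],"fingers": 1},{"offset": [0,-0.008,0.565],"twist": [0,0,0],"fingers": 1},{"offset": [0,-0.008,0.565],"twist": [0,0,0],"fingers": -1},{"offset": [0,-0.008,0.565],"twist": [0,0,0],"fingers": -1},{"offset": [0,-0.008,0.565],"twist": [0,0,0],"fingers": -1},{"offset": [0,-0.008,0.565],"twist": [0,0,0],"fingers": -1},{"offset": [0,-0.008,0.565],"twist": [0,0,0],"fingers": -1}], newtons=35)

```text
clock: 14.9
position: [0.5629, -0.3985, 0.101]
ee_rot: [-0.305, -2.566, -0.088]
force: [1.9, 0.4, 5.6]
width: 0.763
gripper_force: 35.0
```

Run:
```python
from h import *
print(observe()['joints'].round(2));p=observe()['position'];
Rt=T(1.334,np.radians(32));z=Rt[:,2]
go(np.array([.5614,-.397,.098])-.004*z,0,Rt)
go(p+[0,0,.13],0,rot(observe()['ee_rot']));
```

```text
[ 0.22  1.08  0.65  1.   -0.31  1.71  2.1 ]
offset [-0.001  0.007 -0.003] twist [ 0.     -0.0002  0.    ] t 14.9
offset [ 0.46   0.    -0.734] twist [0. 0. 0.] t 14.9
```

>>> jog_arm(plan=[{"offset": [0.12,0,-0.184],"twist": [0,0,0],"fingers": -1},{"offset": [0.25,0,-0.4],"twist": [0,0,0],"fingers": -1},{"offset": [0.4,0,-0.64],"twist": [0,0,0],"fingers": -1},{"offset": [0.48,0,-0.77],"twist": [0,0,0],"fingers": -1},{"offset": [0.48,0,-0.77],"twist": [0,0,0],"fingers": -1}])

```text
clock: 15.52
position: [0.5632, -0.3992, 0.2376]
ee_rot: [-0.306, -2.567, -0.087]
force: [0.1, -0.5, -1.8]
width: 0.757
gripper_force: 35.0
```

Run:
```python
from h import *
h=CY+np.pi/2;n=np.array([np.cos(CY),np.sin(CY),0])
Rt=T(h,np.radians(-45));z=Rt[:,2];print(z)
Q=np.array([.44,-.37,0])-.024*n;Q[2]=.029;Q-=.004*z;print(Q)
p,r=go(Q+[0,0,.15],0,Rt);go(Q,0,Rt,p,r)
print('mid');go((observe()['position']+Q+[0,0,.15])/2,0,T(h,np.radians(-5)))
```

```text
[ 0.64458014 -0.29071711 -0.70710678]
[ 0.4155439  -0.35896987  0.03182843]
offset [0.668 0.029 0.855] twist [ 0.0036 -0.2132  0.0318] t 15.525
offset [0.707 0.    0.707] twist [0. 0. 0.] t 15.525
mid
offset [0.334 0.015 0.428] twist [-0.0071 -0.1025  0.0294] t 15.525
```

>>> jog_arm(plan=[{"offset": [0.1,0,0],"twist": [0,-0.029,0.004],"fingers": -1},{"offset": [0.25,0,0.1],"twist": [0,-0.058,0.008],"fingers": -1},{"offset": [0.35,0.01,0.25],"twist": [0,-0.087,0.013],"fingers": -1},{"offset": [0.5,0.02,0.4],"twist": [0,-0.115,0.017],"fingers": -1},{"offset": [0.6,0.03,0.6],"twist": [0.001,-0.143,0.022],"fingers": -1},{"offset": [0.668,0.03,0.75],"twist": [0.002,-0.172,0.026],"fingers": -1},{"offset": [0.668,0.03,0.855],"twist": [0.003,-0.2,0.03],"fingers": -1},{"offset": [0.668,0.03,0.855],"twist": [0.0036,-0.2132,0.0318],"fingers": -1},{"offset": [0.668,0.03,0.855],"twist": [0.0036,-0.2132,0.0318],"fingers": -1}])

```text
clock: 16.65
position: [0.4202, -0.3621, 0.1828]
ee_rot: [0.5, 2.552, -0.11]
force: [-0.1, -0.3, -3.3]
width: 0.764
gripper_force: 35.0
```

Run:
```python
from h import *
h=CY+np.pi/2;n=np.array([np.cos(CY),np.sin(CY),0])
Rt=T(h,np.radians(-45));z=Rt[:,2];Q=np.array([.44,-.37,0])-.024*n;Q[2]=.029;Q-=.004*z
print(observe()['joints'].round(2));go(Q,0,Rt)
im=get_image('scene');cv2.imwrite('pics/s4.png',cv2.resize(im[130:290,210:410,::-1],None,fx=3.5,fy=3.5,interpolation=cv2.INTER_CUBIC))
```

```text
[ 0.84  0.22 -0.11  2.24 -0.8   0.25  2.65]
offset [ 0.553 -0.014  0.842] twist [ 0.0069 -0.0383  0.0032] t 16.65
```

View pics/s4.png

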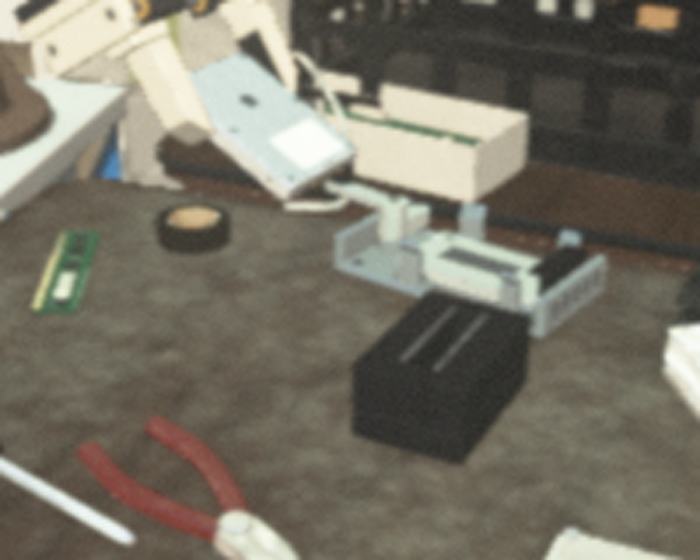

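Run:
```python
from h import *
Rt=T(1.0,np.radians(-28));print(Rt[:,2])
p,r=go([.42,-.36,.07],0,Rt);go([.42,-.36,.027],0,Rt,p,r)
```

```text
[ 0.3950467  -0.25365657 -0.88294759]
offset [0.387 0.008 0.645] twist [0.0177 0.0087 0.0239] t 16.7
offset [0.135 0.    0.253] twist [0. 0. 0.] t 16.7
```

>>> jog_arm(plan=[{"offset": [0.1,0,0.15],"twist": [0.008,0.004,0.012],"fingers": -1},{"offset": [0.2,0,0.35],"twist": [0.0177,0.0087,0.0239],"fingers": -1},{"offset": [0.3,0.008,0.5],"twist": [0.0177,0.0087,0.0239],"fingers": -1},{"offset": [0.387,0.008,0.645],"twist": [0.0177,0.0087,0.0239],"fingers": -1},{"offset": [0.387,0.008,0.645],"twist": [0.0177,0.0087,0.0239],"fingers": -1}], newtons=20)

```text
clock: 17.32
position: [0.4313, -0.3671, 0.0963]
ee_rot: [0.754, 2.602, -0.166]
force: [0.3, -0.3, -1.6]
width: 0.762
gripper_force: 20.0
```

Run:
```python
from h import *
Rt=T(1.0,np.radians(-28))
go([.42,-.36,.027],0,Rt);print(observe()['joints'].round(2))
```

```text
offset [ 0.279 -0.001  0.379] twist [ 0.001  -0.007   0.0009] t 17.325
[ 0.48  0.38  0.19  2.27 -1.12  0.12  2.74]
```

Run:
```python
from h import *
Rt=T(.8,np.radians(-20));print(Rt[:,2])
p,r=go([.43,-.355,.07],0,Rt);go([.43,-.355,.027],0,Rt,p,r)
```

```text
[ 0.24535023 -0.23828773 -0.93969262]
offset [0.121 0.063 0.137] twist [0.0132 0.0151 0.0303] t 17.325
offset [0.098 0.    0.269] twist [0. 0. 0.] t 17.325
```

>>> jog_arm(plan=[{"offset": [0,0,-0.1],"twist": [0.0065,0.0075,0.015],"fingers": -1},{"offset": [0.05,0.03,0],"twist": [0.0132,0.0151,0.0303],"fingers": -1},{"offset": [0.121,0.063,0.137],"twist": [0.0132,0.0151,0.0303],"fingers": -1},{"offset": [0.121,0.063,0.137],"twist": [0.0132,0.0151,0.0303],"fingers": -1}], newtons=20)

```text
clock: 17.82
position: [0.43, -0.3539, 0.0704]
ee_rot: [1.057, 2.606, -0.184]
force: [-0.3, 0.0, -1.9]
width: 0.767
gripper_force: 20.0
```

Run:
```python
from h import *
Rt=T(.8,np.radians(-20));p=observe()['position'];p[2]=.03
go([.43,-.355,.05],0,Rt);go([.43,-.355,.027],0,Rt);print(observe()['joints'].round(2),observe()['force'])
```

```text
offset [ 0.042 -0.005  0.129] twist [ 0.0003 -0.0001  0.    ] t 17.825
offset [ 0.094 -0.006  0.273] twist [ 0.0003 -0.0001  0.    ] t 17.825
[ 0.11  0.48  0.58  2.26 -1.03  0.23  2.37] [-0.33443931  0.02611236 -1.9027097 ]
```

>>> jog_arm(plan=[{"offset": [0.025,-0.005,0.07],"twist": [0,0,0],"fingers": -1},{"offset": [0.042,-0.005,0.129],"twist": [0,0,0],"fingers": -1},{"offset": [0.06,-0.005,0.18],"twist": [0,0,0],"fingers": -1},{"offset": [0.075,-0.005,0.22],"twist": [0,0,0],"fingers": -1},{"offset": [0.09,-0.005,0.265],"twist": [0,0,0],"fingers": -1},{"offset": [0.09,-0.005,0.265],"twist": [0,0,0],"fingers": -1}], newtons=12)

```text
clock: 18.58
position: [0.4303, -0.3584, 0.0316]
ee_rot: [1.063, 2.603, -0.184]
force: [-0.5, -0.4, -0.5]
width: 0.76
gripper_force: 12.0
```

>>> jog_arm(plan=[{"offset": [0.01,0,0.02],"twist": [0,0,0],"fingers": -1},{"offset": [0.015,0,0.035],"twist": [0,0,0],"fingers": -1},{"offset": [0.015,0,0.035],"twist": [0,0,0],"fingers": 1},{"offset": [0.015,0,0.035],"twist": [0,0,0],"fingers": 1},{"offset": [0.015,0,0.035],"twist": [0,0,0],"fingers": 1},{"offset": [0,0,-0.1],"twist": [0,0,0],"fingers": 1},{"offset": [0,0,-0.4],"twist": [0,0,0],"fingers": 1},{"offset": [0,0,-0.8],"twist": [0,0.03,0],"fingers": 1},{"offset": [0,0,-1],"twist": [0,0.055,0],"fingers": 1},{"offset": [0,0,-1],"twist": [0,0.055,0],"fingers": 1}])

```text
clock: 19.82
position: [0.3946, -0.3217, 0.1744]
ee_rot: [1.184, 2.908, -0.001]
force: [1.2, -0.2, -1.1]
width: 1.003
gripper_force: 0.0
```

Run:
```python
from h import *
print(observe()['joints'].round(2));k=calibration('wrist');im=get_image('wrist');cv2.imwrite('pics/w5.png',im[...,::-1]);print(k)
for x in lm('drive_mid','wrist')+lm('drive_plug','wrist'): print(x,atz('wrist',x[0],x[1],.0115,k))
```

```text
[-0.2   0.51  1.12  2.   -0.56  0.98  1.99]
{'fov_y': 60.45529459336843, 'cx': 322.6767018904689, 'cy': 196.45651901783765, 'position': array([ 0.34093148, -0.27035682,  0.31572393]), 'attitude': array([2.65394484, 1.11756214, 0.1588028 ])}
(256.5, 322.9, 0.84) [ 0.44728563 -0.37350767  0.0115    ]
```

View pics/w5.png

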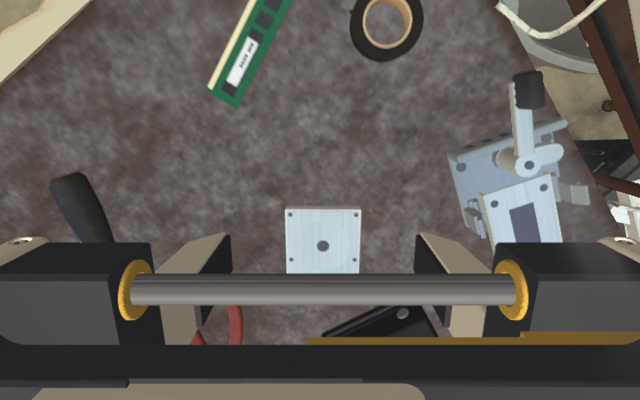

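```bash
cat > p5.py <<'E'
from h import *
k={'fov_y': 60.45529459336843, 'cx': 322.6767018904689, 'cy': 196.45651901783765, 'position': np.array([ 0.34093148, -0.27035682,  0.31572393]), 'attitude': np.array([2.65394484, 1.11756214, 0.1588028 ])}
f=lambda c,r:atz('wrist',r,c,.019,k)[:2]
A,B=f(285.3,208.3),f(361,208.3);Cc,D=f(286.8,272),f(360,272)
print(A,B,np.linalg.norm(B-A),np.linalg.norm(D-Cc))
d=(B-A)/np.linalg.norm(B-A)+ (D-Cc)/np.linalg.norm(D-Cc);h=np.arctan2(d[1],d[0])
e=(Cc+D)/2-(A+B)/2;print('h',h,'side heading',np.arctan2(e[1],e[0])+np.pi/2)
n=np.array([np.sin(h),-np.cos(h)]);c=(A+B)/2+.05*n;print('centre',c)
# network boss/mid
go([*c,.12],h);p,r=go([*c,.027],h)
E
python3 p5.py
```

```text
[ 0.38646095 -0.36187877] [ 0.43452666 -0.31269059] 0.06877346900099737 0.07029128364484004
h 0.7968353347492909 side heading 0.8013697734597731
centre [ 0.44625119 -0.37223335]
offset [-0.476 -0.004  0.346] twist [0.0002 0.0008 0.0002] t 19.975
offset [-0.473 -0.005  0.966] twist [0.0002 0.0008 0.0002] t 19.975
```

>>> jog_arm(plan=[{"offset": [-0.3,0,0.2],"twist": [0,0,0],"fingers": 1},{"offset": [-0.477,-0.004,0.45],"twist": [0,0,0],"fingers": 1},{"offset": [-0.477,-0.004,0.75],"twist": [0,0,0],"fingers": 1},{"offset": [-0.477,-0.004,0.9],"twist": [0,0,0],"fingers": 1},{"offset": [-0.477,-0.004,0.975],"twist": [0,0,0],"fingers": 1},{"offset": [-0.477,-0.004,0.975],"twist": [0,0,0],"fingers": 1}])

```text
clock: 20.72
position: [0.4453, -0.3717, 0.0258]
ee_rot: [1.185, 2.906, 0.001]
force: [-0.8, 0.3, 0.6]
width: 0.998
gripper_force: 0.0
```

Run:
```python
from h import *
print(observe()['joints'].round(2));go([.4465,-.3727,.025],.799)
```

```text
[ 0.06  0.79  0.85  1.94 -0.83  0.81  2.17]
offset [-0.01   0.001  0.005] twist [ 0.0003  0.0004 -0.0004] t 20.725
```

Close, then lift.

>>> jog_arm(plan=[{"offset": [-0.01,0,0.005],"twist": [0,0,0],"fingers": -1},{"offset": [-0.01,0,0.005],"twist": [0,0,0],"fingers": -1},{"offset": [-0.01,0,0.005],"twist": [0,0,0],"fingers": -1},{"offset": [-0.01,0,0.005],"twist": [0,0,0],"fingers": -1},{"offset": [-0.01,0,0.005],"twist": [0,0,0],"fingers": -1},{"offset": [-0.01,0,-0.2],"twist": [0,0,0],"fingers": -1},{"offset": [-0.01,0,-0.5],"twist": [0,0,0],"fingers": -1},{"offset": [-0.01,0,-0.8],"twist": [0,0,0],"fingers": -1},{"offset": [-0.01,0,-0.8],"twist": [0,0,0],"fingers": -1}], newtons=30)

```text
clock: 21.85
position: [0.4472, -0.3742, 0.1485]
ee_rot: [1.183, 2.902, -0.001]
force: [0.3, 0.5, -2.8]
width: 0.762
gripper_force: 30.0
```

Run:
```python
from h import *
k=calibration('wrist');s=observe();im=get_image('wrist');cv2.imwrite('pics/w6.png',im[...,::-1])
print(s['joints'].round(2),s['width'],s['position'])
go([*car(0.002,-.0005),.1],CY+np.pi/2)
for x in lm('drive_mid','wrist'): print(x,atz('wrist',x[0],x[1],.13,k))
```

```text
[-0.05  0.64  1.01  1.85 -0.65  1.01  2.04] 0.7619687180249948 [ 0.44716604 -0.37422752  0.14846741]
offset [0.179 1.245 0.312] twist [ 0.0003  0.0008 -0.0557] t 21.9
(257.8, 323.7, 0.88) [ 0.4502828 -0.3772692  0.13     ]
(169.5, 557.3, 0.63) [ 0.49484954 -0.26604615  0.13      ]
```

>>> jog_arm(plan=[{"offset": [0.05,0.3,0],"twist": [0,0,-0.015],"fingers": -1},{"offset": [0.1,0.65,0],"twist": [0,0,-0.035],"fingers": -1},{"offset": [0.15,1,0],"twist": [0,0,-0.0557],"fingers": -1},{"offset": [0.179,1,0],"twist": [0,0,-0.0557],"fingers": -1},{"offset": [0.179,1,0],"twist": [0,0,-0.0557],"fingers": -1}])

```text
clock: 22.58
position: [0.5307, -0.2462, 0.1444]
ee_rot: [0.661, 3.071, 0.0]
force: [0.4, -0.8, -2.3]
width: 0.755
gripper_force: 30.0
```

Run:
```python
from h import *
go([*car(0.001,-.0005),.1],CY+np.pi/2)
```

```text
offset [-0.089  0.23   0.296] twist [ 0.      0.     -0.0001] t 22.575
```

>>> jog_arm(plan=[{"offset": [-0.09,0.23,0.1],"twist": [0,0,0],"fingers": -1},{"offset": [-0.09,0.23,0.296],"twist": [0,0,0],"fingers": -1},{"offset": [-0.09,0.23,0.296],"twist": [0,0,0],"fingers": -1},{"offset": [-0.09,0.23,0.296],"twist": [0,0,0],"fingers": -1}])

```text
clock: 23.08
position: [0.5576, -0.2227, 0.1021]
ee_rot: [0.665, 3.068, -0.001]
force: [0.1, 0.4, -1.7]
width: 0.754
gripper_force: 30.0
```

Run:
```python
from h import *
k=calibration('wrist');s=observe();im=get_image('wrist');print(k)
a=im[...,::-1];cv2.imwrite('pics/w7.png',a)
p,r=go([*car(0.001,-.0005),.043],CY+np.pi/2)
```

```text
{'fov_y': 60.45529459336843, 'cx': 322.6767018904689, 'cy': 196.45651901783765, 'position': array([ 0.48934736, -0.19235363,  0.24330978]), 'attitude': array([2.43591946, 1.56795769, 0.22310053])}
offset [0.013 0.011 0.396] twist [ 0.      0.0006 -0.0004] t 23.125
```

View pics/w7.png

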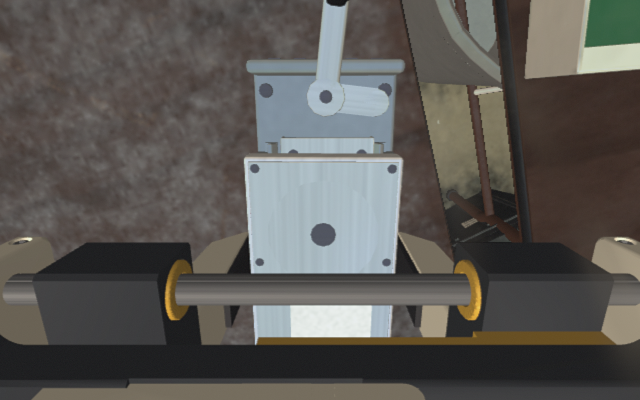

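Run:
```python
from h import *
k={'fov_y': 60.45529459336843, 'cx': 322.6767018904689, 'cy': 196.45651901783765, 'position': np.array([ 0.48934736, -0.19235363,  0.24330978]), 'attitude': np.array([2.43591946, 1.56795769, 0.22310053])}
c,s=np.cos(CY),np.sin(CY);M=np.array([[c,s],[-s,c]])
for n,col,row,z in(('pin',325,97,.051),('wallL',247,62,.034),('wallR',404,62,.034),('dL',246,160,.096),('dR',401,160,.096),('eL',255,337,.096),('eR',391,337,.096),('tcp',0,0,0)):
    q=atz('wrist',row,col,z,k)[:2] if n!='tcp' else observe()['position'][:2]
    print(n,(M@(q-C)*1000).round(1))
```

```text
pin [-72.4  -1.6]
wallL [-91.7 -45.9]
wallR [-91.5  43.6]
dL [-46.3 -36.2]
dR [-46.1  31. ]
eL [ 44.3 -37.5]
eR [44.5 31.4]
tcp [ 2.7 -2.2]
```

>>> jog_arm(plan=[{"offset": [0.012,0.011,0.1],"twist": [0,0,0],"fingers": -1},{"offset": [0.012,0.011,0.2],"twist": [0,0,0],"fingers": -1},{"offset": [0.012,0.011,0.28],"twist": [0,0,0],"fingers": -1},{"offset": [0.012,0.011,0.34],"twist": [0,0,0],"fingers": -1},{"offset": [0.012,0.011,0.385],"twist": [0,0,0],"fingers": -1},{"offset": [0.012,0.011,0.385],"twist": [0,0,0],"fingers": -1}])

```text
clock: 23.88
position: [0.5577, -0.2189, 0.0435]
ee_rot: [0.661, 3.068, 0.0]
force: [-0.6, -0.4, -2.1]
width: 0.756
gripper_force: 30.0
```

```bash
cat > st.py <<'E'
from h import *
c,q=np.cos(CY),np.sin(CY);M=np.array([[c,q],[-q,c]])
s=observe();print((M@(s['position'][:2]-C)*1000).round(2),s['position'][2].round(4),(M@s['force'][:2]).round(1),s['force'][2].round(1),s['width'],s['clock'])
E
python3 st.py
```

```text
[0.84 0.97] 0.0435 [-0.4 -0.6] -2.1 0.7557565292840848 23.875
```

>>> jog_arm(plan=[{"offset": [-0.03,0,0.002],"twist": [0,0,0],"fingers": -1},{"offset": [-0.06,0,0.002],"twist": [0,0,0],"fingers": -1},{"offset": [-0.08,0,0.002],"twist": [0,0,0],"fingers": -1},{"offset": [-0.09,0,0.002],"twist": [0,0,0],"fingers": -1},{"offset": [-0.09,0,0.002],"twist": [0,0,0],"fingers": -1}])

```text
clock: 24.5
position: [0.5702, -0.2245, 0.0435]
ee_rot: [0.66, 3.068, -0.0]
force: [0.1, -1.3, -2.0]
width: 0.765
gripper_force: 30.0
```

```bash
python3 st.py
```

```text
[14.55  0.97] 0.0435 [ 0.7 -1.1] -2.0 0.7646917159801674 24.5
```

>>> jog_arm(plan=[{"offset": [-0.015,0,0.002],"twist": [0,0,0],"fingers": -1},{"offset": [-0.025,0,0.002],"twist": [0,0,0],"fingers": -1},{"offset": [-0.025,0,0.002],"twist": [0,0,0],"fingers": -1}])

```text
clock: 24.88
position: [0.5719, -0.2253, 0.0431]
ee_rot: [-0.661, -3.071, -0.002]
force: [-8.2, 1.2, 4.8]
width: 0.755
gripper_force: 30.0
```

```bash
python3 st.py
```

```text
[16.42  0.97] 0.0431 [-7.9 -2.3] 4.8 0.7545129419752901 24.875
```

>>> jog_arm(plan=[{"offset": [0,0,0],"twist": [0,0,0],"fingers": 1},{"offset": [0,0,0],"twist": [0,0,0],"fingers": 1},{"offset": [0,0,0],"twist": [0,0,0],"fingers": 1},{"offset": [0,0,-0.2],"twist": [0,0,0],"fingers": 1},{"offset": [0,0,-0.6],"twist": [0,0,0],"fingers": 1},{"offset": [0,0,-0.9],"twist": [0,0,0.028],"fingers": -1},{"offset": [0.2,0,-0.9],"twist": [0,0,0.056],"fingers": -1},{"offset": [0.4,0,-0.9],"twist": [0,0,0.084],"fingers": -1},{"offset": [0.6,-0.1,-0.9],"twist": [0,0,0.112],"fingers": -1},{"offset": [0.8,-0.14,-0.9],"twist": [0,0,0.14],"fingers": -1},{"offset": [0.92,-0.14,-0.9],"twist": [0,0,0.168],"fingers": -1},{"offset": [0.92,-0.14,-0.9],"twist": [0,0,0.196],"fingers": -1},{"offset": [0.92,-0.14,-0.9],"twist": [0,0,0.224],"fingers": -1},{"offset": [0.92,-0.14,-0.9],"twist": [0,0,0.25],"fingers": -1},{"offset": [0.92,-0.14,-0.9],"twist": [0,0,0.25],"fingers": -1}])

```text
clock: 26.75
position: [0.4388, -0.188, 0.1778]
ee_rot: [2.636, 1.705, 0.004]
force: [-0.8, 0.2, 0.0]
width: 0.011
gripper_force: 0.0
```

```bash
python3 st.py
python3 - <<'E'
from h import *
go([*car(-.122,-.024),.072],CY)
for v in np.linspace(.1,1.571,9):
    r=np.array([-np.cos(v),np.sin(v)]);t=np.array([np.sin(v),np.cos(v)])
    p=np.array([-.072,0])+(.057+.005*np.sin(2*v))*r-(.0055+.019*np.sin(v)+.0095*np.cos(v))*t
    o=(p-[-.122,-.024])/.15; print(round(v,2),o[::-1].round(3))
k=calibration('wrist');im=get_image('wrist');cv2.imwrite('pics/w8.png',im[...,::-1])
for t,z in(('drive_mid',.0295),('latch_tab',.057),('latch_pivot',.057),('adapter_shroud',.0325)):
    for x in lm(t,'wrist'):
        q=atz('wrist',x[0],x[1],z,k)[:2]-C; c,s=np.cos(CY),np.sin(CY); print(t,x,(np.array([[c,s],[-s,c]])@q*1000).round(1))
E
```

```text
[-120.23  -19.82] 0.1778 [-0.8 -0.2] 0.0 0.010994962905314412 26.75
offset [-0.029 -0.014  0.705] twist [ 0.0005 -0.0001  0.0001] t 26.75
0.1 [ 0.087 -0.063]
0.28 [ 0.144 -0.086]
0.47 [ 0.209 -0.098]
0.65 [ 0.28  -0.094]
0.84 [ 0.35  -0.072]
1.02 [ 0.416 -0.033]
1.2 [0.472 0.023]
1.39 [0.514 0.092]
1.57 [0.54 0.17]
drive_mid (165.2, 484.8, 0.77) [19. -1.]
latch_tab (162.2, 310.5, 0.9) [-129.5    6.5]
latch_pivot (170.4, 381.5, 0.96) [-74.3   0. ]
adapter_shroud (163.9, 549.2, 0.68) [72.   0.7]
```

>>> jog_arm(plan=[{"offset": [-0.03,-0.014,0.3],"twist": [0,0,0],"fingers": -1},{"offset": [-0.03,-0.014,0.6],"twist": [0,0,0],"fingers": -1},{"offset": [-0.03,-0.014,0.705],"twist": [0,0,0],"fingers": -1},{"offset": [-0.03,-0.014,0.705],"twist": [0,0,0],"fingers": -1}])

```text
clock: 27.5
position: [0.4348, -0.1916, 0.0719]
ee_rot: [2.638, 1.704, 0.002]
force: [0.8, 1.5, 0.2]
width: 0.005
gripper_force: 0.0
```

```bash
python3 st.py
```

```text
[-122.34  -24.68] 0.0719 [0.1 1.7] 0.2 0.00522607024299282 27.5
```

Now push the tab round along its arc.

>>> jog_arm(plan=[{"offset": [0.09,-0.06,0],"twist": [0,0,0],"fingers": -1},{"offset": [0.12,-0.075,0],"twist": [0,0,0],"fingers": -1},{"offset": [0.15,-0.085,0],"twist": [0,0,0],"fingers": -1},{"offset": [0.18,-0.093,0],"twist": [0,0,0],"fingers": -1},{"offset": [0.21,-0.096,0],"twist": [0,0,0],"fingers": -1},{"offset": [0.245,-0.095,0],"twist": [0,0,0],"fingers": -1},{"offset": [0.28,-0.092,0],"twist": [0,0,0],"fingers": -1},{"offset": [0.315,-0.083,0],"twist": [0,0,0],"fingers": -1},{"offset": [0.35,-0.07,0],"twist": [0,0,0],"fingers": -1},{"offset": [0.385,-0.052,0],"twist": [0,0,0],"fingers": -1},{"offset": [0.416,-0.032,0],"twist": [0,0,0],"fingers": -1},{"offset": [0.445,-0.005,0],"twist": [0,0,0],"fingers": -1},{"offset": [0.475,0.025,0],"twist": [0,0,0],"fingers": -1},{"offset": [0.495,0.06,0],"twist": [0,0,0],"fingers": -1},{"offset": [0.515,0.092,0],"twist": [0,0,0],"fingers": -1},{"offset": [0.53,0.13,0],"twist": [0,0,0],"fingers": -1},{"offset": [0.54,0.16,0],"twist": [0,0,0],"fingers": -1},{"offset": [0.54,0.16,0],"twist": [0,0,0],"fingers": -1}])

```text
clock: 29.75
position: [0.4908, -0.1275, 0.0721]
ee_rot: [2.637, 1.703, 0.004]
force: [-0.1, 0.1, -0.9]
width: 0.006
gripper_force: 0.0
```

```bash
python3 st.py
```

```text
[-97.64  56.79] 0.0721 [-0.1  0.1] -0.9 0.00577752742668207 29.75
```

>>> jog_arm(plan=[{"offset": [0,0.02,0],"twist": [0,0,0],"fingers": -1},{"offset": [0,0.04,0],"twist": [0,0,0],"fingers": -1},{"offset": [0,0.04,0],"twist": [0,0,0],"fingers": -1}])

```text
clock: 30.12
position: [0.494, -0.1287, 0.0717]
ee_rot: [-2.637, -1.703, -0.001]
force: [-7.4, 5.2, 6.2]
width: 0.006
gripper_force: 4.5
```

```bash
python3 st.py;  python3 - <<'E'
from h import *
im=get_image('top')
cv2.imwrite('pics/t9.png',cv2.resize(im[120:250,220:330,::-1],None,fx=4.5,fy=4.5,interpolation=cv2.INTER_CUBIC))
E
```

```text
[-94.29  56.96] 0.0717 [-8.9  1.7] 6.2 0.005531948975516569 30.125
```

>>> jog_arm(plan=[{"offset": [0,0.02,0],"twist": [0,0,0],"fingers": -1},{"offset": [0,0.03,0],"twist": [0,0,0],"fingers": -1},{"offset": [0,0.03,0],"twist": [0,0,0],"fingers": -1}])

```text
clock: 30.55
position: [0.4948, -0.1289, 0.0713]
ee_rot: [-2.632, -1.699, 0.002]
force: [-19.5, 11.1, 19.3]
width: 0.006
gripper_force: 11.9
```

```bash
python3 st.py
```

```text
[-93.49  57.11] 0.0713 [-22.3   2.1] 19.3 0.005977461788147325 30.55
```

>>> jog_arm(plan=[{"offset": [0,-0.1,0],"twist": [0,0,0],"fingers": -1},{"offset": [0,-0.25,0],"twist": [0,0,0],"fingers": -1},{"offset": [0,-0.25,-0.4],"twist": [0,0,0],"fingers": -1},{"offset": [0,-0.4,-0.9],"twist": [0,0,0],"fingers": -1},{"offset": [-0.3,-0.6,-1],"twist": [0,0,0],"fingers": -1},{"offset": [-0.3,-0.6,-1],"twist": [0,0,0],"fingers": -1}])

```text
clock: 31.3
position: [0.3983, -0.1359, 0.2232]
ee_rot: [2.638, 1.706, 0.014]
force: [0.4, 1.0, -0.6]
width: 0.003
gripper_force: 0.0
```

Run:
```python
from h import *
k=calibration('wrist');im=get_image('wrist');cv2.imwrite('pics/w9.png',im[...,::-1])
c,s=np.cos(CY),np.sin(CY)
for cam in('wrist','top'):
  kk=k if cam=='wrist' else calibration('top')
  if cam=='top': get_image('top')
  for t,z in(('drive_mid',.0295),('latch_tab',.057),('latch_pivot',.057),('adapter_shroud',.0325)):
    for x in lm(t,cam):
        q=atz(cam,x[0],x[1],z,kk)[:2]-C;  print(cam,t,x,(np.array([[c,s],[-s,c]])@q*1000).round(1))
```

```text
wrist drive_mid (189.8, 514.3, 0.81) [16.1 -2.7]
wrist latch_tab (134.0, 442.1, 0.84) [-71.9  55.5]
wrist latch_pivot (193.5, 433.1, 0.92) [-75.2   0.8]
wrist latch_pivot (187.0, 570.1, 0.44) [51.6  7. ]
top drive_mid (166.8, 282.0, 0.66) [20.9 -5.1]
top drive_mid (168.7, 282.7, 0.59) [17.2 -8.8]
top latch_tab (190.0, 241.1, 0.68) [-75.8  58. ]
top latch_pivot (201.5, 265.7, 0.88) [-76.   -9.3]
top latch_pivot (148.2, 291.7, 0.44) [ 70.6 -11.2]
top adapter_shroud (147.6, 291.0, 0.64) [74.4 -5.4]
```

View pics/w9.png

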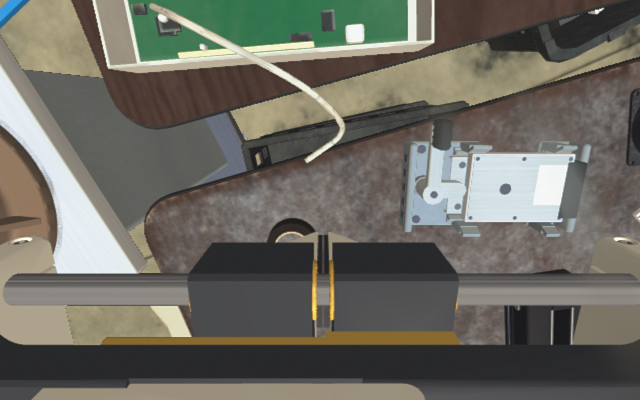

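```bash
python3 -c "
from cell import *
print(sign_off())"
```

```text
the job is handed in; nothing more can be done
None
```

I handed the job in at about 31 s of the 72 s limit: the adapter plate is seated, the drive is home under the shroud lid up, and the latch is pushed to its stop. I checked this on the last wrist picture and the contact forces, but sign-off returned no verdict.

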